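# Gauge a brass blank and put it away in the bench drawer

### The job

Check the brass blank on the bench thickness gauge: slide the gauge's jaw up behind it, gently, until the blank is nipped against the spring anvil and the anvil gives a few millimetres, without driving the anvil to its stop, and hold it there for a moment. Then lay the blank flat on the floor of the empty bay of the open drawer (set it down, do not drop it), let go of it, and only then slide the drawer fully shut. Leave everything else on the bench where it is.

Things in the scene. Friction and masses are not known exactly. Their poses are not given: they have to be found in the camera images.
- gauge: Bench thickness gauge on a fixed plywood board 300 x 300 x 12 mm. Origin on the table top; x points to the blue file holders at the board's back (x 58..103, 130 high), z up. A steel beam 32 mm wide lies along y at x = -120 mm, y -125..+105; its top, carrying the blank, is 36 mm above the table. At +y stand the sprung anvil's housing and round dial (y 44..96, 88 high), at -y the jaw.
- jaw: Sliding steel jaw, axes as the gauge. Origin on the beam's top under its round upright thumb post (14 mm diameter, 18 to 44 mm above the origin), by which to pinch or push it. Carriage 24 mm wide (x), y -12..+28 mm, 20 mm high. It slides along the gauge's +y to the anvil with about 2 N friction and stays where it is left.
- jaw_face (a point): Centre of the jaw's flat measuring face (24 mm wide), 10 mm above the beam's top; it faces the gauge's +y.
- anvil_face (a point): Centre of the anvil's flat round face (18 mm diameter), 10 mm above the beam's top; it faces the gauge's -y, towards the jaw.
- anvil (a joint): How far the sprung anvil is pressed in along the gauge's +y: 0 at rest, hard stop at 0.008 m; spring 1500 N/m (3 mm takes 4.5 N).
- blank: The blank: plain square brass bar 56 x 20 x 20 mm, 0.15 to 0.25 kg, lying across the beam between jaw and anvil, ends sticking out 12 mm either side of the beam. Origin: centre of its underside; x along its length, y along the 20 mm thickness to be gauged, z up.
- blank_mid (a point): Centre of the blank.
- store: Wooden two-drawer bench box (260 deep, 300 wide, 140 mm high), fixed. Origin: on the table, under the middle of its front face; x points into the box (away from the robot side), z up. The upper drawer starts open, the lower one stays shut.
- chest_drawer0 (a joint): Opening of the upper drawer: 0 shut, grows in m as it slides out along the box's -x. Friction about 1 N; no catch.
- chest_drawer0_handle (a point): Middle of the upper drawer's steel bar handle: a round bar 11 mm thick, 120 mm long along the box's y, 35 mm in front of the drawer front, 104 mm above the table. Axes as the box.
- bay (a point): Point on the inner floor (83 mm above the table) of the drawer's empty bay, on its mid line; axes as the box; moves with the drawer. From it the bay reaches 78 mm either way in y, 52 mm to the front, 162 mm to the back (partly under the box's top). Walls rise 35 mm above the floor, the front 45 mm. Beyond a 30 mm divider at +y a dark bur block fills the rest.
- offcut: Square brass offcut 26 x 26 x 10 mm lying on the gauge board near its back half; leave alone.
- bench_block: Square dark steel bench block 60 x 60 x 22 mm on the table; leave alone.
- jar: Small amber jar, 44 mm diameter, 55 mm high; leave alone.
- hammer: Hammer 240 mm long lying on the table; leave alone.
- parts_tray: Small open wooden tray 80 x 60 x 25 mm; leave alone.
- graver: Hand tool with round handle, 160 mm long, lying on the table; leave alone.
- cup: White ceramic cup 64 mm diameter, 60 mm high; leave alone.
There are look-alikes about, which are no part of the job. Leave any grey, orange or pink look-alike of the blank alone.

How it is judged:
On the way, in this order (a step that is already met when the one before it is completed fails the run):
1. the jaw nips the blank against the anvil, which is pressed in by at least 1.5 mm, for 0.3 s (value of joint anvil above 0.0015 m and contact force between jaw and blank above 1 N), for 0.3 s.
2. the blank lies flat on the floor of the empty bay, let go, the drawer still open by 60 mm or more (x of blank_mid in the frame of bay between -0.052 and 0.158 m and y of blank_mid in the frame of bay between -0.072 and 0.072 m and z of blank_mid in the frame of bay between 0.004 and 0.0145 m and contact force between the fingers and blank below 0.1 N and value of joint chest_drawer0 above 0.06 m), for 0.2 s.
At the end, for the whole second after the job is handed in: The upper drawer is shut to within 6 mm, the blank lies flat and at rest on the floor of its formerly empty bay (its centre 4 to 14.5 mm above the floor and within the bay), and it is released (x of blank_mid in the frame of bay between -0.052 and 0.158 m and y of blank_mid in the frame of bay between -0.072 and 0.072 m and z of blank_mid in the frame of bay between 0.004 and 0.0145 m and contact force between the fingers and blank below 0.1 N and value of joint chest_drawer0 below 0.006 m and linear speed of blank below 0.02 m/s); the robot touches nothing.
It fails at once if the anvil is driven to its stop (pressed in more than 7.2 mm) (value of joint anvil above 0.0072 m).
It fails at once if the blank is dropped (it moves faster than 0.7 m/s, a free fall of 25 mm, with no finger on it) (linear speed of blank above 0.7 m/s and contact force between the fingers and blank below 0.1 N).
It fails at once if another thing on the bench is moved by more than 30 mm (distance of any of offcut, bench_block, jar, hammer, parts_tray, graver, cup from where it was at the start of the episode above 0.03 m).
It also fails if it takes over 72 s, if anything falls off the work surface, if the arm or the gripper's body presses on something with over 40 N, if the wrist force passes 120 N, or if a joint passes its speed limit or range.

### The arm

A 6-joint arm with a two-finger parallel gripper is mounted at the origin on the work surface. World frame = base frame: x ahead of the robot, y to its left, z up, the work surface at z = 0. Lengths are in m, angles in rad, forces in N, time in s.
With the tool pointing down it reaches from about 0.4 to 0.825 m from the base axis. Payload 7 kg.
Tool frame: the origin (TCP) lies on the centre line of the jaws, within the pads' length; the fingertips stand tip_reach ahead of it and the grasp point (between the pads) is the TCP (tip_reach is the distance from the TCP to the fingertips, in m); z points along the fingers, y is the line along which they close (so a half turn about z gives the same grasp; the last joint's range is limited). The gripper opens to 88 mm and grips with 3 to 60 N. Pads are 19 mm wide; open, the fingers measure 130 mm over their backs; the gripper's body (78 mm by 193 mm) begins 47 mm behind the grasp point.
Start: joints at [-1.037, 0.359, 0.012, 0, -1.224, -0.288], TCP at [0.164, -0.655, 0.246] pointing down, gripper open.
Joint ranges: [-3.07, 3.07], [-1.43, 2.12], [-1.02, 1.25], [-3.03, 1.67], [-3.05, -0], [-3.03, 3.03]. Speed limits (rad/s): [2.39, 2.39, 3.01, 3.14, 3.14, 3.14].

### API

Orientations are given as [roll, pitch, yaw] about the fixed x, y, z axes, in that order (R = Rz(yaw) Ry(pitch) Rx(roll)).
In Python, from station import get_state, grab_frame, calibration, job_done, find_in, mark_of, tip_reach gives the robot as it stands.
- The arm moves only by the shell command python3 -m handwheel 'ROWS' [OPENING] [FORCE]. ROWS is JSON, a list of rows, each an object with "delta_pos": the shift along the world's x, y, z in units of 30 mm (1.0 is 30 mm), a list of three; "dr": the turn, a rotation vector about the world's x, y, z in degrees, a list of three. In form: [{"delta_pos": [tx, ty, tz], "dr": [rx, ry, rz]}, ...]. A call has 1 to 10 rows; each row shifts and turns the commanded pose from where the row before left it; what a row does not reach is not made up. A row lasts 1/10 s, in which the tool goes at most 50 mm and 8.59 degrees, less where a joint would pass 70% of its speed; a pose out of reach is approached as far as the arm can. A call is refused whole if a number of a shift passes 1 or a number of a turn 8.59, either way. A call with a gripper value outside its range is refused whole. OPENING is the closure, from -1 (fully open) to 1 (shut), set as the call begins (- or left out, the last holds). The fingers move at their own pace and stop on an object; FORCE is the grip in N (left out, the last holds). Time passes only in rows, so rows that do not move let the fingers close. It gives the time, the measured TCP pose, the force, the opening and the grip force at its end, in the units of the state.
- get_state(): the state, without advancing time (a new reading comes with each control period).
- grab_frame(name): name is "scene" or "top" or "wrist"; returns the picture (480x640x3 uint8, red, green, blue); there is no depth.
- calibration(name): a dict with "fx", "fy", "cx", "cy" (pixels), "extrinsics" (4x4, takes a point from world to camera coordinates). Camera axes: x right, y down, z forward; pixel columns grow to the right and rows downward; lengths in m; the calibration is good to about 2 mm. A picture is of the moment at which its call begins: read the wrist's pose just before it. calibration takes no time and is no camera call; for the wrist camera it gives the pose at the moment of the call.
- job_done(): hands the job in; it is judged then, once.
Trained networks look in the newest picture that a camera, given by its name, has taken for a name from the list of things; names that differ only in an ending like _2 or _b are one class to them, and where a whole thing is asked for, a point or a joint stands for the part that bears it (a point fixed in the world has none). Each returns a list of dicts, best first, with "conf" (0 to 1); they miss things now and then, are a little off and sometimes report something else, mostly with a low value. They report only what shows in the picture. A call takes as long as a camera call. They do not tell look-alikes from the thing itself.
- find_in(camera, query): "location" ([column, row] in pixels, amid what is visible of it).
- mark_of(camera, query): "location" ([column, row] in pixels: a listed point, or the origin of a listed thing).
The state is a dict: "t": time; "q": joint angles; "qd": joint speeds; "joint_efforts": joint torques, N m; "eef_pos": TCP position; "ee_rot": TCP orientation; "force": force on the tool from outside, world axes, zero at the start; "moment": the same for the moment, N m; "width": finger opening in m; "gripper_force": force on a finger pad.
Only numpy, scipy, OpenCV 4.12 (cv2) and the standard library are available. Lean on these libraries where they do the work, as an engineer would, in place of code of your own. Each camera call takes 0.05 s, during which the arm holds its last target. There are 200 camera calls.

## Working session

There is one attempt and no reset: what is moved stays moved. The work goes in short steps, Python scripts to look and compute and a shell command to move; the robot and the scene stay as the last step left them, time stands still between calls to the robot, and variables do not carry over. Pictures are saved under pics/ and viewed, at most 10 in all, crops included, and the job is handed in when it is done.

```bash
mkdir -p pics; cat > h.py <<'E'
import numpy as np, cv2
from station import *
def ray(cam,uv,c=None):
    c=c or calibration(cam); T=np.array(c["extrinsics"]); R,t=T[:3,:3],T[:3,3]
    d=R.T@np.array([(uv[0]-c["cx"])/c["fx"],(uv[1]-c["cy"])/c["fy"],1]); return -R.T@t,d
def atz(cam,uv,z,c=None):
    o,d=ray(cam,uv,c); return o+d*(z-o[2])/d[2]
def proj(cam,p,c=None):
    c=c or calibration(cam); T=np.array(c["extrinsics"]); q=T[:3,:3]@p+T[:3,3]
    return np.array([c["fx"]*q[0]/q[2]+c["cx"],c["fy"]*q[1]/q[2]+c["cy"]])
def save(cam,name):
    im=grab_frame(cam); cv2.imwrite("pics/"+name,im[:,:,::-1]); return im
E
python3 - <<'E'
from h import *
np.set_printoptions(precision=4,suppress=True)
print(get_state(),tip_reach if not callable(tip_reach) else tip_reach())
Z=dict(gauge=0,jaw=.036,jaw_face=.046,anvil_face=.046,blank=.036,blank_mid=.046,store=0,chest_drawer0_handle=.104,bay=.083,hammer=0,jar=0,cup=0,offcut=.012)
for cam in ["top","scene"]:
    save(cam,cam+".png")
    for n,z in Z.items():
        for r in mark_of(cam,n)[:2]: print(cam,n,np.round(r["location"],1),round(r["conf"],2),atz(cam,r["location"],z))
E
```

```text
{'t': 0.0, 'q': array([-1.0369,  0.3594,  0.011 , -0.0004, -1.2241, -0.2881]), 'qd': array([-0.0006,  0.0006, -0.0012,  0.0009,  0.0001, -0.0005]), 'joint_efforts': array([ -0.0009, -58.2717,  29.3042,   6.9968,   0.0067,  -0.0001]), 'eef_pos': array([ 0.1641, -0.6543,  0.2446]), 'ee_rot': array([ 3.1399, -0.0002, -2.8959]), 'force': array([ 0.0599, -0.3401,  0.1367]), 'moment': array([-0.0326,  0.001 , -0.0057]), 'gripper_force': 0.0, 'width': 0.08729081733481114} 0.019
top gauge [238.4 219.2] 0.58 [0.6261 0.2167 0.    ]
top jaw [269.6 259.7] 0.56 [0.5116 0.126  0.036 ]
top anvil_face [226.9 256. ] 0.6 [0.5193 0.2351 0.046 ]
top blank [157.9 221.3] 0.71 [0.6113 0.4211 0.036 ]
top blank [236.4 260.3] 0.56 [0.5095 0.2121 0.036 ]
top blank_mid [153.5 220.2] 0.69 [0.612  0.4291 0.046 ]
top blank_mid [205.5 327.3] 0.67 [0.3384 0.2822 0.046 ]
top store [396.1 212.5] 0.97 [ 0.648  -0.2132  0.    ]
top chest_drawer0_handle [406.1 270. ] 0.82 [ 0.4803 -0.215   0.104 ]
top chest_drawer0_handle [104.2 270.2] 0.3 [0.4754 0.5191 0.104 ]
top bay [419.5 227.7] 0.74 [ 0.59   -0.2561  0.083 ]
top ha
[... 479 characters left out ...]
2245 0.046 ]
scene blank [327.5 188. ] 0.69 [0.3567 0.2397 0.036 ]
scene blank [364.  211.7] 0.66 [0.5184 0.211  0.036 ]
scene blank_mid [435.9 197. ] 0.68 [0.6456 0.3922 0.046 ]
scene blank_mid [285.6 220.2] 0.64 [0.3806 0.0281 0.046 ]
scene chest_drawer0_handle [248.1 265.3] 0.95 [ 0.492  -0.2165  0.104 ]
scene chest_drawer0_handle [415.4 221.2] 0.24 [0.7039 0.1852 0.104 ]
scene bay [267.3 303.5] 0.87 [ 0.6028 -0.265   0.083 ]
scene hammer [423.3 167.3] 0.97 [0.4887 0.5775 0.    ]
scene jar [289.1 240.3] 0.74 [0.409  0.0087 0.    ]
scene cup [374.6 167.4] 0.9 [0.3633 0.4756 0.    ]
scene offcut [412.2 223.1] 0.54 [0.6398 0.2806 0.012 ]
scene offcut [364.2 206.8] 0.42 [0.484  0.2585 0.012 ]
```

View pics/top.png

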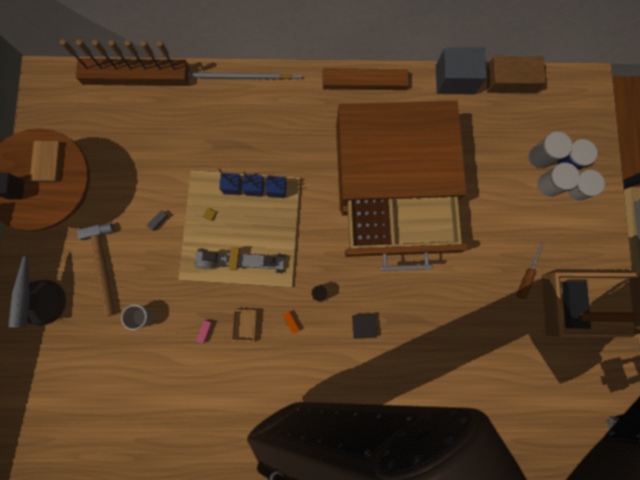

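View pics/scene.png

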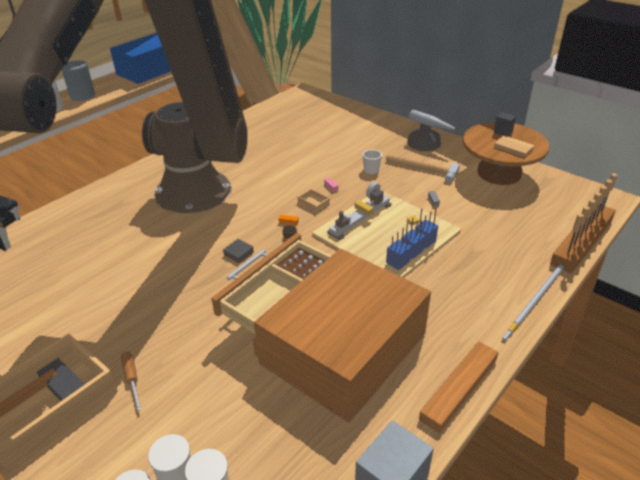

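The top view shows the gauge with the brass blank at about (234,259), the jaw at (268,262) and the anvil dial at (205,258). The store's open bay is at about (428,220), with its handle at (407,267). The decoys are grey at (158,220), orange at (292,321) and pink at (204,331). The scene view shows the same layout. Next I'll move above the gauge with the fingers closing along gauge x.

```bash
python3 -m handwheel '[{"delta_pos":[1,1,0.1],"dr":[0,0,7.2]},{"delta_pos":[1,1,0.1],"dr":[0,0,7.2]},{"delta_pos":[1,1,0],"dr":[0,0,7.2]},{"delta_pos":[1,1,0],"dr":[0,0,7.2]},{"delta_pos":[1,1,0],"dr":[0,0,7.2]},{"delta_pos":[1,1,0],"dr":[0,0,7.2]},{"delta_pos":[1,1,0],"dr":[0,0,7.2]},{"delta_pos":[1,1,0],"dr":[0,0,7.2]},{"delta_pos":[1,1,0],"dr":[0,0,7.2]},{"delta_pos":[1,1,0],"dr":[0,0,7.2]}]' -1
python3 -m handwheel '[{"delta_pos":[0,1,0],"dr":[0,0,0]},{"delta_pos":[0,1,0],"dr":[0,0,0]},{"delta_pos":[0,1,0],"dr":[0,0,0]},{"delta_pos":[0,1,0],"dr":[0,0,0]},{"delta_pos":[0,1,0],"dr":[0,0,0]},{"delta_pos":[0,1,0],"dr":[0,0,0]},{"delta_pos":[0,1,0],"dr":[0,0,0]},{"delta_pos":[0,1,0],"dr":[0,0,0]},{"delta_pos":[0,1,0],"dr":[0,0,0]},{"delta_pos":[0,1,0],"dr":[0,0,0]}]'
python3 -m handwheel '[{"delta_pos":[0.2,1,0],"dr":[0,0,0]},{"delta_pos":[0.2,1,0],"dr":[0,0,0]},{"delta_pos":[0.2,1,0],"dr":[0,0,0]},{"delta_pos":[0.2,1,0],"dr":[0,0,0]},{"delta_pos":[0.2,1,0],"dr":[0,0,0]},{"delta_pos":[0.2,1,0],"dr":[0,0,0]},{"delta_pos":[0,0.5,0],"dr":[0,0,0]},{"delta_pos":[0,0,0],"dr":[0,0,0]},{"delta_pos":[0,0,0],"dr":[0,0,0]}]'
cat > m.py <<'E'
import sys
from h import *
np.set_printoptions(precision=4,suppress=True)
s=get_state(); print(s["t"],s["eef_pos"],s["ee_rot"])
c=calibration("wrist"); save("wrist",sys.argv[1])
Z=dict(jaw=.036,jaw_face=.046,anvil_face=.046,blank=.036,blank_mid=.046,gauge=0)
for n,z in Z.items():
    for r in mark_of("wrist",n)[:2]: print(n,np.round(r["location"],1),round(r["conf"],2),atz("wrist",r["location"],z,c))
E
python3 m.py w1.png
```

```text
t: 2.4
eef_pos: [0.4653, -0.3533, 0.2519]
ee_rot: [-3.141, -0.0, -1.634]
force: [1.3, -0.1, -0.1]
width: 0.0876
gripper_force: 0.0
t: 3.4
eef_pos: [0.4641, -0.0535, 0.2519]
ee_rot: [-3.141, 0.0, -1.639]
force: [0.0, 0.1, -0.2]
width: 0.0874
gripper_force: 0.0
t: 4.3
eef_pos: [0.4999, 0.1401, 0.2515]
ee_rot: [3.141, -0.0, -1.638]
force: [-0.2, 0.1, -0.0]
width: 0.0874
gripper_force: 0.0
4.3 [0.4999 0.1401 0.2515] [ 3.1412 -0.0003 -1.6385]
jaw [314.8 192.2] 0.97 [0.5075 0.1216 0.036 ]
jaw_face [316.4 225. ] 0.89 [0.508  0.1496 0.046 ]
jaw_face [315.  287.2] 0.63 [0.5137 0.2099 0.046 ]
anvil_face [314.7 311.3] 0.58 [0.5159 0.2349 0.046 ]
blank [316.3 290.2] 0.84 [0.5132 0.2174 0.036 ]
blank [473.6 120.1] 0.65 [0.367  0.0689 0.036 ]
blank_mid [476.1 119.5] 0.57 [0.3686 0.0684 0.046 ]
gauge [203.8 275.6] 0.71 [0.6327 0.2083 0.    ]
```

View pics/w1.png

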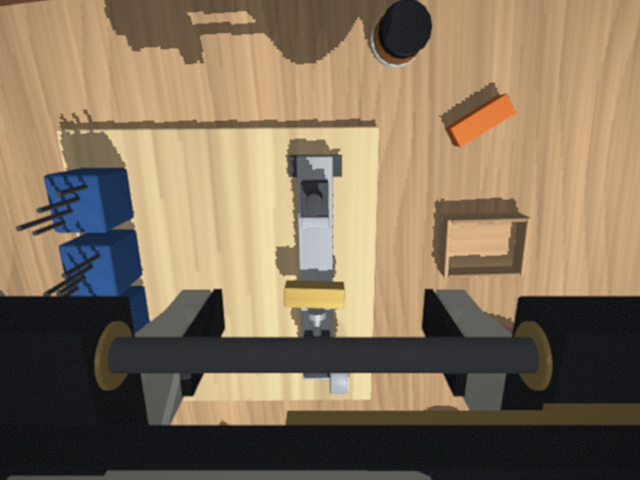

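The wrist view shows the jaw post at (314,197), the jaw face near (316,220), the blank at (285–344, 283–307) and the anvil tip at (316,315). Jaw to face measures 28 mm, as it should, and the tool is aligned with the gauge. I'll go down onto the post and pinch it.

```bash
python3 - <<'E'
from h import *
c=calibration("wrist")
for n,uv,z in [("post top",(314,197),.08),("blank top near",(315,290),.056),("blank top far",(315,307),.056),("blank bottom near",(315,282),.036),("left end",(285,298),.056),("right end",(344,298),.056),("jaw front top",(315,218),.056),("anvil tip",(317,322),.046)]: print(n,np.round(atz("wrist",uv,z,c),4))
E
python3 -m handwheel '[{"delta_pos":[0.25,-0.62,-0.7],"dr":[0,0,0]},{"delta_pos":[0,0,-1],"dr":[0,0,0]},{"delta_pos":[0,0,-1],"dr":[0,0,0]},{"delta_pos":[0,0,-1],"dr":[0,0,0]},{"delta_pos":[0,0,-1],"dr":[0,0,0]},{"delta_pos":[0,0,-0.6],"dr":[0,0,0]},{"delta_pos":[0,0,-0.4],"dr":[0,0,0]},{"delta_pos":[0,0,0],"dr":[0,0,0]},{"delta_pos":[0,0,0],"dr":[0,0,0]}]' -1
python3 -m handwheel '[{"delta_pos":[0,0,0],"dr":[0,0,0]},{"delta_pos":[0,0,0],"dr":[0,0,0]},{"delta_pos":[0,0,0],"dr":[0,0,0]},{"delta_pos":[0,0,0],"dr":[0,0,0]},{"delta_pos":[0,0,0],"dr":[0,0,0]},{"delta_pos":[0,0,0],"dr":[0,0,0]},{"delta_pos":[0,0,0],"dr":[0,0,0]},{"delta_pos":[0,0,0],"dr":[0,0,0]},{"delta_pos":[0,0,0],"dr":[0,0,0]},{"delta_pos":[0,0,0],"dr":[0,0,0]}]' 1 25
python3 m.py w2.png
```

```text
post top [0.5074 0.1177 0.08  ]
blank top near [0.514  0.2082 0.056 ]
blank top far [0.5153 0.2254 0.056 ]
blank bottom near [0.5144 0.2086 0.036 ]
left end [0.5423 0.2143 0.056 ]
right end [0.4879 0.2181 0.056 ]
jaw front top [0.5089 0.1405 0.056 ]
anvil tip [0.5152 0.2464 0.046 ]
t: 5.55
eef_pos: [0.5082, 0.1218, 0.0812]
ee_rot: [-3.141, 0.0, -1.639]
force: [0.1, -0.3, -0.0]
width: 0.088
gripper_force: 0.0
t: 6.55
eef_pos: [0.5063, 0.1213, 0.0802]
ee_rot: [3.139, -0.001, -1.64]
force: [-14.4, 2.3, 12.2]
width: 0.0132
gripper_force: 22.0
6.55 [0.5063 0.1213 0.0802] [ 3.139  -0.001  -1.6398]
jaw [326.3 287.1] 0.6 [0.5062 0.1222 0.036 ]
jaw_face [587.1 349.1] 0.5 [0.3783 0.1606 0.046 ]
blank [597.9 156.2] 0.59 [0.3785 0.0667 0.036 ]
blank_mid [611.2 156.6] 0.93 [0.3795 0.066  0.046 ]
```

View pics/w2.png

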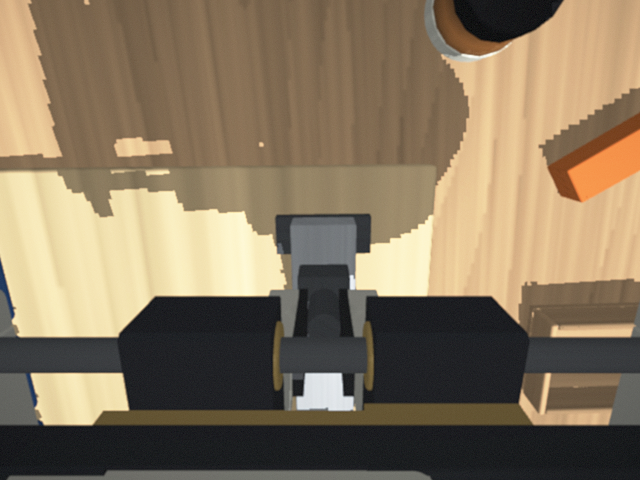

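The jaw post at (325,300) is between the pads. I'll ease off the side load and slide the jaw most of the way.

```bash
python3 -m handwheel '[{"delta_pos":[-0.06,0,0.04],"dr":[0,0,0]},{"delta_pos":[0.01,0.15,0],"dr":[0,0,0]},{"delta_pos":[0.02,0.3,0],"dr":[0,0,0]},{"delta_pos":[0.02,0.3,0],"dr":[0,0,0]},{"delta_pos":[0.02,0.3,0],"dr":[0,0,0]},{"delta_pos":[0.02,0.3,0],"dr":[0,0,0]},{"delta_pos":[0.02,0.25,0],"dr":[0,0,0]},{"delta_pos":[0.01,0.1,0],"dr":[0,0,0]},{"delta_pos":[0,0,0],"dr":[0,0,0]},{"delta_pos":[0,0,0],"dr":[0,0,0]}]'
python3 m.py w3.png
```

```text
t: 7.9
eef_pos: [0.509, 0.1727, 0.0807]
ee_rot: [3.141, 0.0, -1.64]
force: [5.5, 1.2, -22.4]
width: 0.0131
gripper_force: 25.0
7.9 [0.509  0.1727 0.0807] [ 3.1405  0.0001 -1.6397]
jaw [327.  286.1] 0.78 [0.5085 0.1733 0.036 ]
anvil_face [322.9 401.9] 0.5 [0.5149 0.2343 0.046 ]
blank [322.  361.4] 0.93 [0.5141 0.2166 0.036 ]
blank [603.7 410.3] 0.74 [0.3596 0.2589 0.036 ]
blank_mid [616.6 424. ] 0.95 [0.3595 0.2593 0.046 ]
blank_mid [320.  373.7] 0.87 [0.5151 0.2171 0.046 ]
gauge [133.4 325.2] 0.57 [0.6307 0.2065 0.    ]
gauge [321.9 359.2] 0.57 [ 0.5158  0.2389 -0.    ]
```

View pics/w3.png

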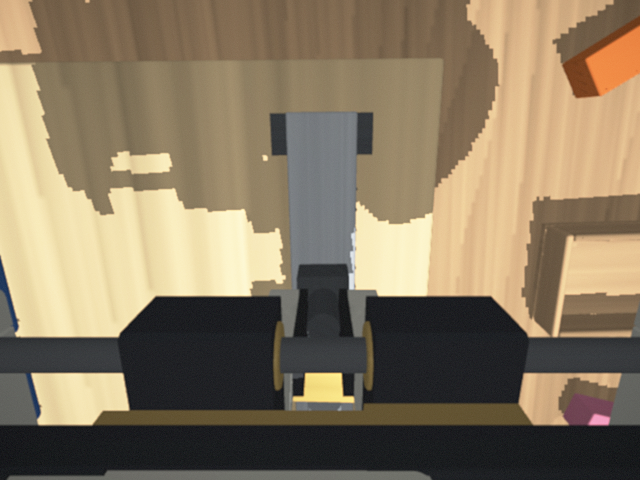

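The jaw has moved as planned: its face is about 6 mm short of the blank, which shows at (323,388). I'll advance in small steps and watch Fy.

```bash
python3 -m handwheel '[{"delta_pos":[0,0,-0.027],"dr":[0,0,0]},{"delta_pos":[0.005,0.1,0],"dr":[0,0,0]},{"delta_pos":[0.005,0.1,0],"dr":[0,0,0]},{"delta_pos":[0,0,0],"dr":[0,0,0]}]'
for i in 1; do python3 -m handwheel '[{"delta_pos":[0.005,0.1,0],"dr":[0,0,0]},{"delta_pos":[0,0,0],"dr":[0,0,0]}]'; done
python3 -m handwheel '[{"delta_pos":[0.005,0.07,0],"dr":[0,0,0]},{"delta_pos":[0,0,0],"dr":[0,0,0]}]'
python3 -m handwheel '[{"delta_pos":[0.002,0.035,0],"dr":[0,0,0]},{"delta_pos":[0,0,0],"dr":[0,0,0]}]'
```

```text
t: 8.65
eef_pos: [0.5094, 0.1785, 0.0806]
ee_rot: [3.141, -0.001, -1.639]
force: [3.7, -1.2, -17.1]
width: 0.013
gripper_force: 25.0
t: 8.85
eef_pos: [0.5095, 0.1814, 0.0806]
ee_rot: [3.141, -0.001, -1.639]
force: [3.7, -2.0, -17.0]
width: 0.0132
gripper_force: 25.0
t: 9.05
eef_pos: [0.5097, 0.1835, 0.0806]
ee_rot: [3.141, -0.001, -1.639]
force: [3.4, -2.9, -17.5]
width: 0.013
gripper_force: 25.0
t: 9.25
eef_pos: [0.5098, 0.1845, 0.0807]
ee_rot: [3.141, -0.001, -1.639]
force: [2.7, -3.0, -18.0]
width: 0.0131
gripper_force: 25.0
```

```bash
python3 -m handwheel '[{"delta_pos":[0,0,-0.06],"dr":[0,0,0]},{"delta_pos":[0,0,0],"dr":[0,0,0]}]'
python3 -m handwheel '[{"delta_pos":[0.002,0.035,0],"dr":[0,0,0]},{"delta_pos":[0,0,0],"dr":[0,0,0]}]'
python3 -m handwheel '[{"delta_pos":[0.002,0.035,0],"dr":[0,0,0]},{"delta_pos":[0,0,0],"dr":[0,0,0]}]'
python3 -m handwheel '[{"delta_pos":[0.002,0.035,0],"dr":[0,0,0]},{"delta_pos":[0,0,0],"dr":[0,0,0]}]'
```

```text
t: 9.45
eef_pos: [0.5099, 0.1848, 0.0804]
ee_rot: [-3.142, -0.0, -1.639]
force: [-5.2, -2.8, -2.0]
width: 0.0132
gripper_force: 25.0
t: 9.65
eef_pos: [0.51, 0.186, 0.0804]
ee_rot: [-3.141, 0.0, -1.639]
force: [-4.6, -1.7, -2.2]
width: 0.0132
gripper_force: 25.0
t: 9.85
eef_pos: [0.51, 0.1871, 0.0804]
ee_rot: [-3.141, 0.0, -1.639]
force: [-4.7, -1.7, -2.8]
width: 0.0131
gripper_force: 25.0
t: 10.05
eef_pos: [0.5101, 0.1879, 0.0804]
ee_rot: [-3.142, -0.0, -1.639]
force: [-3.6, -3.2, -1.7]
width: 0.0133
gripper_force: 25.0
```

```bash
python3 -m handwheel '[{"delta_pos":[0.002,0.035,0],"dr":[0,0,0]},{"delta_pos":[0,0,0],"dr":[0,0,0]}]'
python3 -m handwheel '[{"delta_pos":[0.002,0.035,0],"dr":[0,0,0]},{"delta_pos":[0,0,0],"dr":[0,0,0]}]'
```

```text
t: 10.25
eef_pos: [0.5101, 0.1887, 0.0804]
ee_rot: [3.142, -0.001, -1.639]
force: [-4.3, -5.0, -2.3]
width: 0.0129
gripper_force: 25.0
t: 10.45
eef_pos: [0.5101, 0.1894, 0.0804]
ee_rot: [3.141, -0.001, -1.639]
force: [-3.4, -6.6, -0.5]
width: 0.0129
gripper_force: 25.0
```

```bash
python3 -m handwheel '[{"delta_pos":[0.002,0.04,0],"dr":[0,0,0]},{"delta_pos":[0,0,0],"dr":[0,0,0]},{"delta_pos":[0,0,0],"dr":[0,0,0]},{"delta_pos":[0,0,0],"dr":[0,0,0]},{"delta_pos":[0,0,0],"dr":[0,0,0]},{"delta_pos":[0,0,0],"dr":[0,0,0]},{"delta_pos":[0,0,0],"dr":[0,0,0]}]'
python3 m.py w4.png
```

```text
t: 11.15
eef_pos: [0.5102, 0.1903, 0.0804]
ee_rot: [3.141, -0.001, -1.639]
force: [-1.6, -7.4, -1.3]
width: 0.0128
gripper_force: 25.0
11.15 [0.5102 0.1903 0.0804] [ 3.1413 -0.0014 -1.6388]
jaw [324.5 283. ] 0.81 [0.5109 0.189  0.036 ]
anvil_face [322.4 380.5] 0.71 [0.5153 0.2385 0.046 ]
blank [613.5 392. ] 0.88 [0.3574 0.2641 0.036 ]
blank [624.5  13.1] 0.63 [0.3792 0.0777 0.036 ]
blank_mid [622.6 399.4] 0.82 [0.3601 0.2607 0.046 ]
blank_mid [321.7 363.5] 0.59 [0.515  0.2285 0.046 ]
gauge [129.1 301.8] 0.57 [0.6311 0.2081 0.    ]
```

View pics/w4.png

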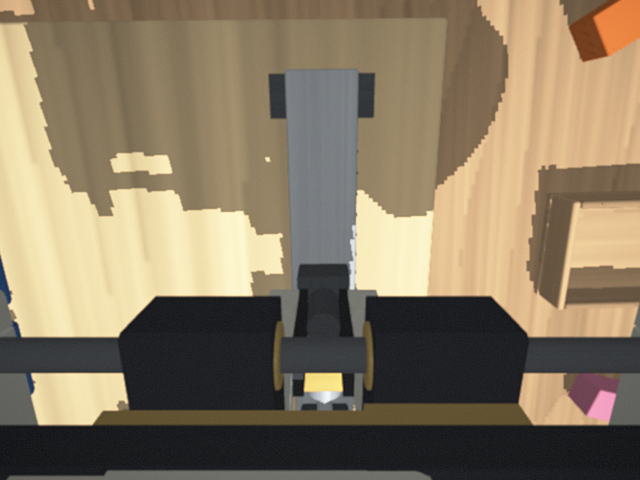

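The blank at (323,383) is nipped against the anvil tip. Fy is 7.4 N and the anvil has given about 3.5–4 mm, held for over 0.5 s. Now I'll back the jaw off, release it, rise and re-measure the blank.

```bash
python3 -m handwheel '[{"delta_pos":[-0.005,-0.07,0],"dr":[0,0,0]},{"delta_pos":[-0.01,-0.13,0],"dr":[0,0,0]},{"delta_pos":[-0.02,-0.3,0],"dr":[0,0,0]},{"delta_pos":[-0.02,-0.35,0],"dr":[0,0,0]},{"delta_pos":[-0.02,-0.3,0],"dr":[0,0,0]},{"delta_pos":[0,0,0],"dr":[0,0,0]}]'
python3 -m handwheel '[{"delta_pos":[0,0,0],"dr":[0,0,0]},{"delta_pos":[0,0,0],"dr":[0,0,0]},{"delta_pos":[0,0,0],"dr":[0,0,0]},{"delta_pos":[0,0,0],"dr":[0,0,0]},{"delta_pos":[0,0,0],"dr":[0,0,0]},{"delta_pos":[0,0,1],"dr":[0,0,0]},{"delta_pos":[0,0,1],"dr":[0,0,0]},{"delta_pos":[0,0,1],"dr":[0,0,0]},{"delta_pos":[0,0,0],"dr":[0,0,0]},{"delta_pos":[0,0,0],"dr":[0,0,0]}]' -1
python3 m.py w5.png
```

```text
t: 12.1
eef_pos: [0.5082, 0.1568, 0.0804]
ee_rot: [-3.141, 0.001, -1.639]
force: [-5.8, -0.7, -0.3]
width: 0.013
gripper_force: 25.0
t: 13.1
eef_pos: [0.5086, 0.1571, 0.1698]
ee_rot: [-3.14, 0.001, -1.639]
force: [-0.8, -0.5, -0.1]
width: 0.0856
gripper_force: 0.0
13.1 [0.5086 0.1571 0.1698] [-3.1402  0.0015 -1.6392]
jaw [323.9 234.6] 0.85 [0.5096 0.1561 0.036 ]
jaw_face [324.2 281.9] 0.82 [0.5116 0.1885 0.046 ]
blank [321.8 321.2] 0.72 [0.516 0.225 0.036]
blank [527.   93.8] 0.59 [0.372  0.0707 0.036 ]
blank_mid [321.9 327.5] 0.9 [0.5158 0.2249 0.046 ]
blank_mid [523.4 247.8] 0.62 [0.3713 0.1724 0.046 ]
```

View pics/w5.png

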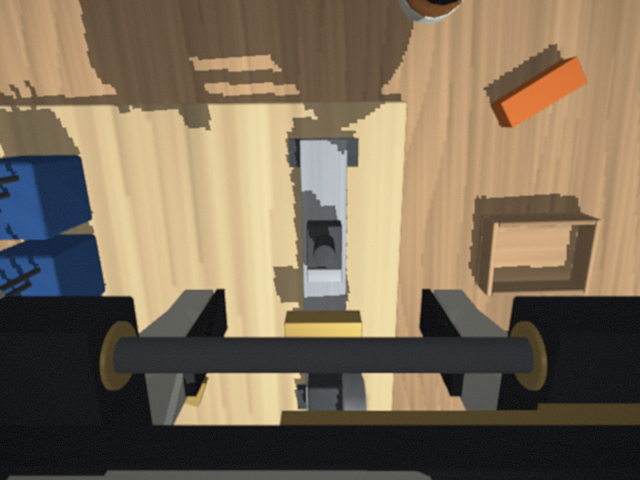

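The blank, free again at (323,323), reads (0.516, 0.225), as predicted, and is square to the tool. I'll grasp it by its ends.

```bash
python3 -m handwheel '[{"delta_pos":[0.12,1,0],"dr":[0,0,0]},{"delta_pos":[0.12,1,0],"dr":[0,0,0]},{"delta_pos":[0,0.26,-0.5],"dr":[0,0,0]},{"delta_pos":[0,0,-1],"dr":[0,0,0]},{"delta_pos":[0,0,-1],"dr":[0,0,0]},{"delta_pos":[0,0,-0.8],"dr":[0,0,0]},{"delta_pos":[0,0,-0.4],"dr":[0,0,0]},{"delta_pos":[0,0,-0.23],"dr":[0,0,0]},{"delta_pos":[0,0,0],"dr":[0,0,0]},{"delta_pos":[0,0,0],"dr":[0,0,0]}]'
python3 -m handwheel '[{"delta_pos":[0,0,0],"dr":[0,0,0]},{"delta_pos":[0,0,0],"dr":[0,0,0]},{"delta_pos":[0,0,0],"dr":[0,0,0]},{"delta_pos":[0,0,0],"dr":[0,0,0]},{"delta_pos":[0,0,0],"dr":[0,0,0]},{"delta_pos":[0,0,0],"dr":[0,0,0]},{"delta_pos":[0,0,0],"dr":[0,0,0]}]' 1 30
```

```text
t: 14.45
eef_pos: [0.5161, 0.225, 0.0521]
ee_rot: [-3.141, 0.001, -1.639]
force: [-0.3, 0.5, -0.4]
width: 0.0875
gripper_force: 0.0
t: 15.15
eef_pos: [0.5152, 0.2245, 0.0514]
ee_rot: [3.141, -0.0, -1.639]
force: [-2.6, -0.1, 4.8]
width: 0.0559
gripper_force: 30.0
```

```bash
python3 -m handwheel '[{"delta_pos":[0,0,0.4],"dr":[0,0,0]},{"delta_pos":[0,0,1],"dr":[0,0,0]},{"delta_pos":[0,0,1],"dr":[0,0,0]},{"delta_pos":[0,0,1],"dr":[0,0,0]},{"delta_pos":[0.1,-0.8,1],"dr":[0,0,-6.44]},{"delta_pos":[0.1,-1,1],"dr":[0,0,-6.44]},{"delta_pos":[0.1,-1,1],"dr":[0,0,-6.44]},{"delta_pos":[0.1,-1,0.2],"dr":[0,0,-6.44]},{"delta_pos":[0.1,-1,0],"dr":[0,0,-6.44]},{"delta_pos":[0.1,-1,0],"dr":[0,0,-6.44]}]'
python3 -m handwheel '[{"delta_pos":[0.1,-1,0],"dr":[0,0,-6.44]},{"delta_pos":[0.1,-1,0],"dr":[0,0,-6.44]},{"delta_pos":[0.1,-1,0],"dr":[0,0,-6.44]},{"delta_pos":[0,-1,0],"dr":[0,0,-6.44]},{"delta_pos":[0,-1,0],"dr":[0,0,-6.44]},{"delta_pos":[0,-1,0],"dr":[0,0,-6.44]},{"delta_pos":[0,-1,0],"dr":[0,0,-6.44]},{"delta_pos":[0,-1,0],"dr":[0,0,0]},{"delta_pos":[0,-1,0],"dr":[0,0,0]},{"delta_pos":[0,-1,0],"dr":[0,0,0]}]'
python3 -m handwheel '[{"delta_pos":[0,-0.2,0],"dr":[0,0,0]},{"delta_pos":[0,0,0],"dr":[0,0,0]},{"delta_pos":[0,0,0],"dr":[0,0,0]}]'
sed -e 's/^Z=.*/Z=dict(store=0,chest_drawer0_handle=.104,bay=.083)/' m.py > m2.py; python3 m2.py w6.png; python3 - <<'E'
from h import *
grab_frame("scene");grab_frame("top")
for c in("top","scene"):
  for r in mark_of(c,"bay")[:1]: print(c,r,atz(c,r["location"],.083))
E
```

```text
t: 16.15
eef_pos: [0.5334, 0.0494, 0.2503]
ee_rot: [-3.141, 0.001, -2.318]
force: [0.6, 0.5, -3.1]
width: 0.0557
gripper_force: 30.0
t: 17.15
eef_pos: [0.5422, -0.2507, 0.2497]
ee_rot: [3.142, 0.0, -3.1]
force: [-0.6, -0.3, -0.9]
width: 0.0556
gripper_force: 30.0
t: 17.45
eef_pos: [0.5423, -0.255, 0.2493]
ee_rot: [3.141, -0.0, -3.101]
force: [0.1, 0.6, -2.7]
width: 0.0555
gripper_force: 30.0
17.45 [ 0.5423 -0.255   0.2493] [ 3.1413 -0.0001 -3.1007]
store [360.8 295.3] 0.57 [ 0.6409 -0.2102  0.    ]
chest_drawer0_handle [382.1 161.4] 0.69 [ 0.4901 -0.2149  0.104 ]
bay [311.2 290. ] 0.92 [ 0.6002 -0.2623  0.083 ]
top {'location': [423.3, 226.1], 'conf': 0.85} [ 0.59417204 -0.26585259  0.083     ]
scene {'location': [264.5, 302.3], 'conf': 0.94} [ 0.59510652 -0.26637863  0.083     ]
```

View pics/w6.png

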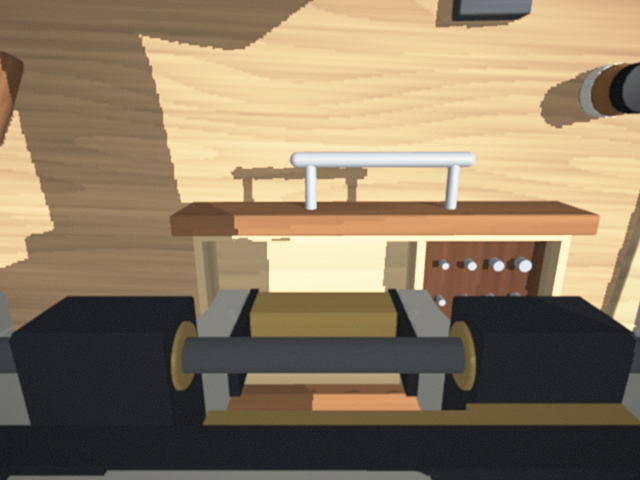

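The bay shows between the left wall at (205,265) and the divider at (418,265). The handle at (382,160) is level with the tool, and the blank is held over the bay. The bay point is about (0.597, -0.265), consistent across all cameras. Lowering now.

```bash
python3 -m handwheel '[{"delta_pos":[0.85,-0.15,0],"dr":[0,0,0]},{"delta_pos":[0.85,-0.15,0],"dr":[0,0,0]},{"delta_pos":[0,0,-0.8],"dr":[0,0,0]},{"delta_pos":[0,0,-1],"dr":[0,0,0]},{"delta_pos":[0,0,-1],"dr":[0,0,0]},{"delta_pos":[0,0,-1],"dr":[0,0,0]},{"delta_pos":[0,0,-0.7],"dr":[0,0,0]},{"delta_pos":[0,0,-0.3],"dr":[0,0,0]},{"delta_pos":[0,0,0],"dr":[0,0,0]},{"delta_pos":[0,0,0],"dr":[0,0,0]}]'
python3 -m handwheel '[{"delta_pos":[0,0,-0.06],"dr":[0,0,0]},{"delta_pos":[0,0,-0.04],"dr":[0,0,0]},{"delta_pos":[0,0,0],"dr":[0,0,0]},{"delta_pos":[0,0,0],"dr":[0,0,0]}]'
python3 -m handwheel '[{"delta_pos":[0,0,-0.04],"dr":[0,0,0]},{"delta_pos":[0,0,0],"dr":[0,0,0]},{"delta_pos":[0,0,0],"dr":[0,0,0]}]'
```

```text
t: 18.85
eef_pos: [0.5942, -0.2645, 0.1063]
ee_rot: [-3.141, 0.001, -3.1]
force: [-1.0, 0.5, -2.5]
width: 0.056
gripper_force: 30.0
t: 19.25
eef_pos: [0.5935, -0.2645, 0.1025]
ee_rot: [-3.142, 0.0, -3.1]
force: [-0.7, 0.3, -1.4]
width: 0.056
gripper_force: 30.0
t: 19.55
eef_pos: [0.5944, -0.2644, 0.1024]
ee_rot: [-3.141, 0.002, -3.1]
force: [-0.8, 2.4, 6.2]
width: 0.0557
gripper_force: 33.6
```

The fingertips have reached the floor, at 0.1024 − 0.019 = 0.083, so the blank is about 3.5 mm above it. I'll release here with a small opening, retreat and check.

```bash
python3 -m handwheel '[{"delta_pos":[0,0,0],"dr":[0,0,0]},{"delta_pos":[0,0,0],"dr":[0,0,0]},{"delta_pos":[0,0,0],"dr":[0,0,0]},{"delta_pos":[0,0,0],"dr":[0,0,0]},{"delta_pos":[0,0,0],"dr":[0,0,0]},{"delta_pos":[0,0,0],"dr":[0,0,0]}]' -0.6
python3 -m handwheel '[{"delta_pos":[0,0,0.3],"dr":[0,0,0]},{"delta_pos":[0,0,0.7],"dr":[0,0,0]},{"delta_pos":[0,0,1],"dr":[0,0,0]},{"delta_pos":[0,0,1],"dr":[0,0,0]},{"delta_pos":[-1,0,1],"dr":[0,0,0]},{"delta_pos":[-1,0,1],"dr":[0,0,0]},{"delta_pos":[-1,0,0],"dr":[0,0,0]},{"delta_pos":[-1,0,0],"dr":[0,0,0]},{"delta_pos":[0,0,0],"dr":[0,0,0]},{"delta_pos":[0,0,0],"dr":[0,0,0]}]'
python3 -m handwheel '[{"delta_pos":[-0.5,0.7,0],"dr":[0,0,0]},{"delta_pos":[-0.5,0.7,0],"dr":[0,0,0]},{"delta_pos":[0,0.3,0],"dr":[0,0,0]},{"delta_pos":[0,0,0],"dr":[0,0,0]}]' 1
sed -i 's/bay=.083/bay=.083,blank=.083,blank_mid=.093/' m2.py; python3 m2.py w7.png
```

```text
t: 20.15
eef_pos: [0.5945, -0.2657, 0.1024]
ee_rot: [-3.14, 0.002, -3.1]
force: [-0.4, -4.4, 6.0]
width: 0.0704
gripper_force: 2.9
t: 21.15
eef_pos: [0.4732, -0.2643, 0.2519]
ee_rot: [-3.142, 0.001, -3.101]
force: [0.4, 0.5, -0.1]
width: 0.0702
gripper_force: 0.0
t: 21.55
eef_pos: [0.4443, -0.2125, 0.2513]
ee_rot: [-3.142, 0.0, -3.099]
force: [0.7, -0.2, 0.3]
width: 0.044
gripper_force: 0.0
21.55 [ 0.4443 -0.2125  0.2513] [-3.1416  0.0005 -3.0986]
store [317.6 369.4] 0.56 [ 0.6382 -0.2103  0.    ]
store [258.6 382.3] 0.29 [ 0.6584 -0.278   0.    ]
chest_drawer0_handle [317.8 283.7] 0.79 [ 0.4882 -0.2145  0.104 ]
chest_drawer0_handle [257.5 389. ] 0.75 [ 0.5875 -0.2622  0.104 ]
blank [255.6 381.7] 0.83 [ 0.5959 -0.2674  0.083 ]
blank [623.6 120.5] 0.67 [0.3567 0.0077 0.083 ]
blank_mid [629.2 121.9] 0.71 [0.3578 0.0047 0.093 ]
blank_mid [257.8 391.1] 0.65 [ 0.5981 -0.2638  0.093 ]
```

View pics/w7.png

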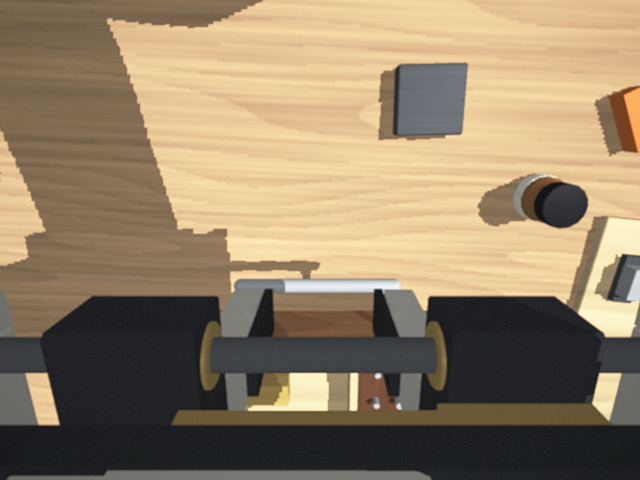

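The blank lies flat in the bay at (0.597, -0.265), pixel (270,390), with the drawer still open and the handle bar at x ≈ 0.488. Now I'll close the drawer with the shut fingers.

```bash
python3 -m handwheel '[{"delta_pos":[0,0,-0.8],"dr":[0,0,0]},{"delta_pos":[0,0,-1],"dr":[0,0,0]},{"delta_pos":[0,0,-1],"dr":[0,0,0]},{"delta_pos":[0,0,-1],"dr":[0,0,0]},{"delta_pos":[0,0,-0.8],"dr":[0,0,0]},{"delta_pos":[0,0,-0.43],"dr":[0,0,0]},{"delta_pos":[0,0,0],"dr":[0,0,0]},{"delta_pos":[0.4,0,0],"dr":[0,0,0]},{"delta_pos":[0.3,0,0],"dr":[0,0,0]},{"delta_pos":[0,0,0],"dr":[0,0,0]}]' 1
python3 -m handwheel '[{"delta_pos":[0.15,0,0],"dr":[0,0,0]},{"delta_pos":[0.2,0,0],"dr":[0,0,0]},{"delta_pos":[0.3,0,0],"dr":[0,0,0]},{"delta_pos":[0.4,0,0],"dr":[0,0,0]},{"delta_pos":[0.4,0,0],"dr":[0,0,0]},{"delta_pos":[0.4,0,0],"dr":[0,0,0]},{"delta_pos":[0.4,0,0],"dr":[0,0,0]},{"delta_pos":[0.4,0,0],"dr":[0,0,0]},{"delta_pos":[0.3,0,0],"dr":[0,0,0]},{"delta_pos":[0.2,0,0],"dr":[0,0,0]}]'
```

```text
t: 22.85
eef_pos: [0.467, -0.2136, 0.1011]
ee_rot: [-3.141, 0.002, -3.1]
force: [0.4, 0.6, -0.1]
width: 0.0005
gripper_force: 0.0
t: 23.85
eef_pos: [0.56, -0.2134, 0.1]
ee_rot: [-3.141, 0.0, -3.1]
force: [-2.2, 0.7, 0.2]
width: 0.0
gripper_force: 0.6
```

```bash
python3 -m handwheel '[{"delta_pos":[0.2,0,0],"dr":[0,0,0]},{"delta_pos":[0.2,0,0],"dr":[0,0,0]},{"delta_pos":[0.15,0,0],"dr":[0,0,0]},{"delta_pos":[0,0,0],"dr":[0,0,0]}]'
python3 -m handwheel '[{"delta_pos":[0.1,0,0],"dr":[0,0,0]},{"delta_pos":[0.1,0,0],"dr":[0,0,0]},{"delta_pos":[0,0,0],"dr":[0,0,0]}]'
python3 -m handwheel '[{"delta_pos":[0.1,0,0],"dr":[0,0,0]},{"delta_pos":[0.1,0,0],"dr":[0,0,0]},{"delta_pos":[0,0,0],"dr":[0,0,0]}]'
```

```text
t: 24.25
eef_pos: [0.5764, -0.2135, 0.1003]
ee_rot: [-3.141, 0.001, -3.1]
force: [0.1, 0.8, 0.5]
width: 0.0004
gripper_force: 0.0
t: 24.55
eef_pos: [0.582, -0.2135, 0.1003]
ee_rot: [-3.141, 0.001, -3.1]
force: [0.0, 0.4, -0.5]
width: 0.0006
gripper_force: 0.0
t: 24.85
eef_pos: [0.5881, -0.2134, 0.1002]
ee_rot: [-3.141, 0.001, -3.1]
force: [-0.4, 0.4, -0.2]
width: 0.0004
gripper_force: 0.0
```

```bash
python3 -m handwheel '[{"delta_pos":[0.1,0,0],"dr":[0,0,0]},{"delta_pos":[0.06,0,0],"dr":[0,0,0]},{"delta_pos":[0,0,0],"dr":[0,0,0]}]'
python3 -m handwheel '[{"delta_pos":[0.08,0,0],"dr":[0,0,0]},{"delta_pos":[0,0,0],"dr":[0,0,0]}]'
python3 -m handwheel '[{"delta_pos":[0.08,0,0],"dr":[0,0,0]},{"delta_pos":[0,0,0],"dr":[0,0,0]}]'
```

```text
t: 25.15
eef_pos: [0.5891, -0.2135, 0.0999]
ee_rot: [3.141, -0.006, -3.101]
force: [-11.6, 2.2, 8.0]
width: 0.0001
gripper_force: 5.6
t: 25.35
eef_pos: [0.5892, -0.2135, 0.0997]
ee_rot: [3.14, -0.01, -3.101]
force: [-17.4, 2.6, 12.9]
width: 0.0003
gripper_force: 9.3
t: 25.55
eef_pos: [0.5893, -0.2135, 0.0996]
ee_rot: [3.14, -0.015, -3.102]
force: [-25.0, 3.7, 18.8]
width: 0.0007
gripper_force: 13.0
```

The drawer is against its stop. I'll back away and check.

```bash
python3 -m handwheel '[{"delta_pos":[-0.5,0,0],"dr":[0,0,0]},{"delta_pos":[-1,0,0],"dr":[0,0,0]},{"delta_pos":[-1,0,0],"dr":[0,0,0]},{"delta_pos":[-1,0,0.3],"dr":[0,0,0]},{"delta_pos":[-0.5,0,1],"dr":[0,0,0]},{"delta_pos":[0,0,1],"dr":[0,0,0]},{"delta_pos":[0,0,1],"dr":[0,0,0]},{"delta_pos":[0,0,0],"dr":[0,0,0]},{"delta_pos":[0,0,0],"dr":[0,0,0]}]'
python3 - <<'E'
from h import *
save("scene","s2.png")
for r in mark_of("scene","chest_drawer0_handle")[:1]: print(r,atz("scene",r["location"],.104))
E
```

```text
t: 26.45
eef_pos: [0.4776, -0.2134, 0.2]
ee_rot: [-3.142, 0.003, -3.1]
force: [-0.1, -0.5, -0.7]
width: 0.0005
gripper_force: 0.0
{'location': [286.3, 287.1], 'conf': 0.67} [ 0.61512379 -0.21353586  0.104     ]
```

View pics/s2.png

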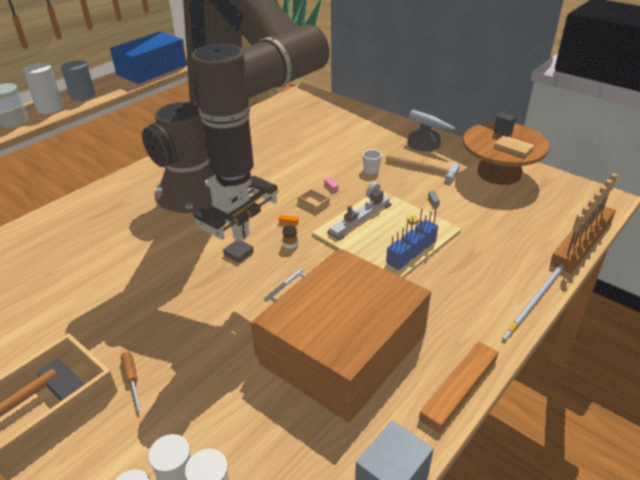

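The drawer is shut, with only the handle at (286,286) showing in front of the box. Everything else is undisturbed and the arm is clear.

```bash
python3 -c "
from station import *
print(job_done())"
```

```text
the job is handed in; nothing more can be done
None
```

The blank was nipped on the gauge (anvil pressed in about 3.5–4 mm, estimated from force and images), laid in the empty bay with about a 3.5 mm drop on release, and the drawer pushed to its stop; the job is handed in, but the station returned no verdict.

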